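# Tip the reference tile out of its tray and set it on the colour meter

### The job

The colour meter needs its white reference tile, which lies in the steel storage tray under the folded-over side lips, where it cannot be gripped. Lift the tray by its wire handle to tip it until the tile slides down to the stop at the far end, lay the tray flat on the bench again, then take the tile by its long edges through the finger cut-outs and lay it gently on the meter's raised rest, pushed up against all three locating pins. Leave the things lying round the work alone.

Things in the scene. Friction and masses are not known exactly. Their poses are not given: they have to be found in the camera images.
- tray: Shallow tray of folded dark grey steel, loose, 216 x 70 mm without its wire handle, 0.55 kg, walls 26 mm high, floor 12 mm above the bench, inside x -105..+105, y -32..+32. Origin: centre of its underside; x runs from the handle end to the take-out end, z up. From x -108 to +10 inward lips cover the tile's long edges, 11 mm above the floor, leaving a slot 44 mm wide between them.
- tray_handle (a point): Middle of the grip bar of the tray's wire handle: x -140, y 0, z 52 mm in the tray's frame, axes as the tray's. The bar runs along the tray's y, 10 mm thick, 62 mm long, clear all round; the nearest tray wall is 31 mm away in x and 26 mm high.
- tray_pivot (a point): Middle of the rubber foot strip across the tray under its take-out end: x +100, y 0, z 0 mm in the tray's frame, axes as the tray's. The tray tips about this line when the handle is lifted (a like strip is at x -96). The floor is smooth: the tile slides by itself once tilted 19 to 26 degrees, and stays put when the tray is level.
- tray_takeout (a point): Centre of the tile's underside when it lies home against the stop: x +60, y 0, z 12 mm in the tray's frame, axes as the tray's. Here the lips have ended; from x +33 to +80 the side walls are cut away and the floor is only 44 mm wide, so the tile's long edges overhang it by 8 mm each side, 12 mm above the bench. Elsewhere walls 21 mm, stop 24 mm high.
- tile: White ceramic reference tile, a flat plate 90 x 60 x 7 mm, 0.1 kg, same on both faces. Origin: centre of its underside; x along its 90 mm side, y along its 60 mm side, z up. At the start it lies flat in the handle half of the tray, long side along the tray.
- meter: Low grey colour meter, fixed. Origin: on the bench under the middle of its raised rest. Housing x -60..+60, y -105..+55 mm, top 30 mm above the bench; low console with display along the -y end (y -100..-70), top 40 mm. The rest is an aluminium pad 80 (x) by 40 (y) mm, top 42 mm above the bench, 12 mm above the housing, with a round measuring port in the middle.
- meter_seat (a point): Middle of the top of the meter's rest, 42 mm above the bench: where the centre of the tile's underside lies when the tile touches all three pins, long side along the meter's x (either way round). Axes as the meter's. Three steel pins, 8 mm thick, tops 5.5 mm above the seat (lower than the tile), at (+49, -21) and (+49, +21) mm for the short edge and (+38, +34) mm for the long edge.
- autosampler_front (a point): Foot of the middle of the front face of the autosampler, which stands fixed behind and between tray and meter: world x 505..960, y -312..+215 mm, up to 215 mm high. To its right, behind x 570 at y -330..-490 mm, stands a tall instrument (550 mm). Carry things past in front of them or high above the autosampler.
- timer: Bystander: flat bench timer 62 x 62 x 18 mm, beyond the tray to the left. Origin: centre of its underside.
- marker: Bystander: marker pen 131 mm long, 13 mm thick, lying left of the tray near the robot. Origin: centre of its underside.
- caliper: Bystander: sliding caliper 190 x 56 x 11 mm, lying to the right of the meter. Origin: centre of its underside.

How it is judged:
On the way, in this order (a step that is already met when the one before it is completed fails the run):
1. the tray is tipped (more than 9 degrees) and the tile has slid home against the stop at the take-out end (within 8 mm) (angle between tray's own z axis and vertical above 0.16 rad and x of tile in the frame of tray_takeout above -0.008 m and z of tile in the frame of tray_takeout below 0.006 m), for 0.1 s.
2. the tray stands flat on the bench again with the tile still at the take-out end (within 15 mm of the stop) (angle between tray's own z axis and vertical below 0.04 rad and height (world z) of tray below 0.006 m and x of tile in the frame of tray_takeout above -0.015 m and z of tile in the frame of tray_takeout below 0.006 m), for 0.2 s.
At the end, for the whole second after the job is handed in: The tile lies at rest, flat on the meter's rest, against the three pins: within 4 mm of the seat both ways, within 4 degrees of square and 3 mm in height; the tray stands flat on the bench (x of tile in the frame of meter_seat between -0.004 and 0.004 m and y of tile in the frame of meter_seat between -0.004 and 0.004 m and z of tile in the frame of meter_seat between -0.003 and 0.003 m and angle between the x axis of tile and the x axis of meter_seat, either way round below 0.07 rad and angle between the z axis of tile and the z axis of meter_seat, either way round below 0.05 rad and linear speed of tile below 0.01 m/s and angle between tray's own z axis and vertical below 0.04 rad and height (world z) of tray below 0.006 m); the robot touches nothing.
It fails at once if the tile is tipped out or stood on edge (tilted more than 60 degrees) (angle between tile's own z axis and vertical above 1.05 rad).
It fails at once if the tile is banged or pressed hard on the meter (more than 50 N) (contact force between tile and meter above 50 N).
It fails at once if the timer, marker or caliper is knocked away (moved more than 25 mm) (distance of any of timer, marker, caliper from where it was at the start of the episode above 0.025 m).
It also fails if it takes over 72 s, if anything falls off the work surface, if the arm or the gripper's body presses on something with over 40 N, if the wrist force passes 120 N, or if a joint passes its speed limit or range.

### The arm

A 6-joint arm with a two-finger parallel gripper is mounted at the origin on a cart in front of the work surface, level with it; the furniture and walls round the work are solid. World frame = base frame: x ahead of the robot, y to its left, z up, the work surface at z = 0. Lengths are in m, angles in rad, forces in N, time in s.
With the tool pointing down it reaches from about 0.35 to 0.85 m from the base axis. Payload 8.1 kg.
Tool frame: the origin (TCP) lies where the fingers leave the gripper's body, on its centre line; the fingertips stand 84 mm ahead of it and the grasp point (between the pads) lies 65 mm ahead of it (tip_reach is the distance from the TCP to the fingertips, in m); z points along the fingers, y is the line along which they close (so a half turn about z gives the same grasp; the last joint's range is limited). The gripper opens to 93 mm and grips with 3 to 60 N. Pads are 15 mm wide; open, the fingers measure 128 mm over their backs; the gripper's body (75 mm by 188 mm) begins 65 mm behind the grasp point.
Start: joints at [1.067, 0.13, 1.488, -0, 1.523, -0.085], TCP at [0.244, 0.548, 0.303] pointing down, gripper open.
Joint ranges: [-2.96, 2.96], [-0.89, 2.26], [0.02, 2.5], [-1.34, 4.48], [0, 2.73], [-2.66, 2.66]. Speed limits (rad/s): [2.39, 2.39, 2.79, 3.14, 3.14, 3.14].

### API

Orientations are given as a 3x3 rotation matrix whose columns are the frame's x, y, z axes.
In Python, from station import * gives the robot as it stands.
- The arm moves only by the shell command python3 -m inch 'ROWS' [FORCE]. ROWS is JSON, a list of rows, each an object of numbers: "x", "y", "z": the shift along the tool's x, y, z in m; "ax", "ay", "az": the turn, a rotation vector about the tool's x, y, z in rad; "hand": the opening, from -1 (shut) to 1 (fully open). A call has 1 to 20 rows; each row shifts and turns the commanded pose from where the row before left it, along the tool's axes as they then stand; what a row does not reach is not made up. A row lasts 1/12 s, in which the tool goes at most 41.7 mm and 7.16 degrees, less where a joint would pass 70% of its speed; a pose out of reach is approached as far as the arm can. A call is refused whole if a number of a shift passes 0.0417 or a number of a turn 0.125, either way. A call with a gripper value outside its range is refused whole. The fingers move at their own pace and stop on an object; FORCE is the grip in N (left out, the last holds). Time passes only in rows, so rows that do not move let the fingers close. It gives the time, the measured TCP pose, the force, the opening and the grip force at its end, in the units of the state.
- sense(): the state, without advancing time (a new reading comes with each control period).
- capture(name): name is "scene" or "top" or "wrist"; returns a dict with "frame" (420x560x3 uint8, red, green, blue), "fx", "fy", "cx", "cy" (pixels), "rvec" (rotation vector, rad) and "tvec" (3), from world to camera coordinates, as OpenCV has them. Camera axes: x right, y down, z forward; pixel columns grow to the right and rows downward; lengths in m; the calibration is good to about 2 mm. The wrist camera is an equidistant fisheye: a pixel r from the principal point sees the ray r / f radians off the axis. A picture is of the moment at which its call begins. There is no depth.
- close_job(): hands the job in; it is judged then, once.
The state is a dict: "clock": time; "joints": joint angles; "qd": joint speeds; "effort": joint torques, N m; "tool_pos": TCP position; "ee_rot": TCP orientation; "ft_force": force on the tool from outside, world axes, zero at the start; "ft_torque": the same for the moment, N m; "finger_gap": opening from 0.0 (shut) to 1.0 (fully open); "grip_force": force on a finger pad.
Only numpy, scipy, OpenCV 4.12 (cv2) and the standard library are available. Lean on these libraries where they do the work, as an engineer would, in place of code of your own. Each camera call takes 0.05 s, during which the arm holds its last target. There are 200 camera calls.

## Working session

There is one attempt and no reset: what is moved stays moved. The work goes in short steps, Python scripts to look and compute and a shell command to move; the robot and the scene stay as the last step left them, time stands still between calls to the robot, and variables do not carry over. Pictures are saved under pics/ and viewed, at most 10 in all, crops included, and the job is handed in when it is done.

```bash
mkdir -p pics; ls
cat > h.py <<'E'
from station import *
import numpy as np, cv2
def snap(cam,name,crop=None,scale=1):
    c=capture(cam); im=c["frame"][:,:,::-1]
    if crop: im=im[crop[1]:crop[3],crop[0]:crop[2]]
    if scale!=1: im=cv2.resize(im,None,fx=scale,fy=scale,interpolation=cv2.INTER_CUBIC)
    cv2.imwrite(f"pics/{name}.png",im); np.savez(f"pics/{name}.npz",**{k:c[k] for k in("frame","fx","fy","cx","cy","rvec","tvec")}); return c
def ray(c,u,v,fish=False):
    R=cv2.Rodrigues(np.array(c["rvec"],float))[0]; t=np.array(c["tvec"],float).ravel()
    x=(u-c["cx"])/c["fx"]; y=(v-c["cy"])/c["fy"]
    if fish:
        r=np.hypot(x,y); d=np.array([x/r*np.sin(r),y/r*np.sin(r),np.cos(r)]) if r>1e-9 else np.array([0,0,1.])
    else: d=np.array([x,y,1.])
    return -R.T@t, R.T@d
def onz(c,u,v,z,fish=False):
    o,d=ray(c,u,v,fish); return o+d*(z-o[2])/d[2]
def tri(rs):
    A=0;b=0
    for o,d in rs:
        d=d/np.linalg.norm(d); P=np.eye(3)-np.outer(d,d); A=A+P; b=b+P@o
    return np.linalg.solve(A,b)
def load(n): return dict(np.load(f"pics/{n}.npz"))
E
python3 - <<'E'
from h import *
for n in("top","scene"):
    c=snap(n,n+"0",None,1.4); print(n,c["fx"],c["cx"],c["cy"],c["rvec"],c["tvec"])
s=sense();print(s)
E
```

```text
pics
top 524.9357046002673 278.04448718865416 205.67608743796237 [ 1.70008103 -2.4737745   0.27136699] [0.14638099 0.49351135 1.8557842 ]
scene 505.7961529939103 282.0485273409301 204.24128813685186 [ 1.13225426 -1.96114388  1.29005703] [0.24724241 0.25722469 1.72287923]
{'clock': 0.1, 'joints': array([ 1.06659945e+00,  1.31102564e-01,  1.48914854e+00, -2.12620279e-05,
        1.52303884e+00, -8.53998650e-02]), 'qd': array([-9.10798086e-05, -3.65544743e-03, -2.29883868e-03,  5.26494296e-04,
       -3.93847801e-04, -9.10571119e-04]), 'effort': array([ 9.20673920e-04, -5.61341822e+01, -4.93096232e+01,  7.70387566e-02,
        2.90335331e-02, -8.67855965e-05]), 'tool_pos': array([0.24379856, 0.54782093, 0.30179413]), 'ee_rot': array([[-9.13579179e-01,  4.06660105e-01, -8.01377149e-04],
       [ 4.06660876e-01,  9.13577962e-01, -1.49635097e-03],
       [ 1.23614257e-04, -1.69292383e-03, -9.99998559e-01]]), 'ft_force': array([-0.40855535,  0.27559375, -0.26915946]), 'ft_torque': array([ 0.04875175,  0.027448  , -0.02986803]), 'grip_force': 0.0, 'finger_gap': 0.9983099755079207}
```

View pics/top0.png

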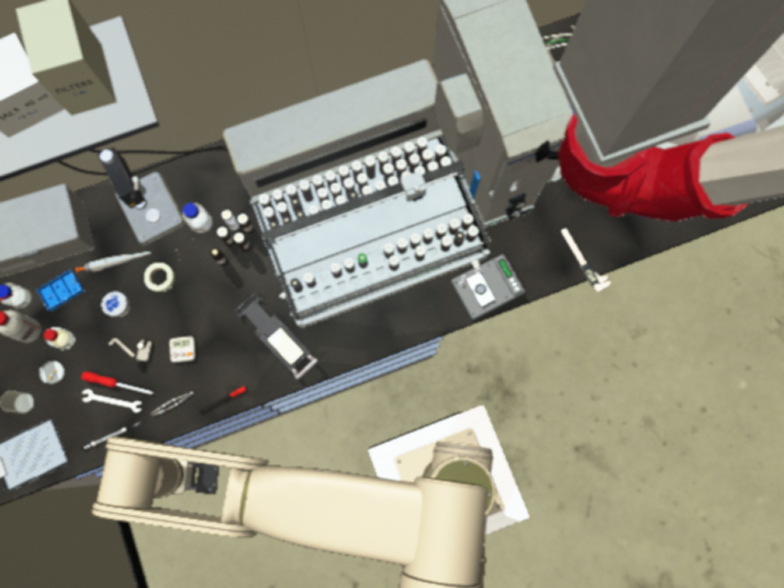

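View pics/scene0.png

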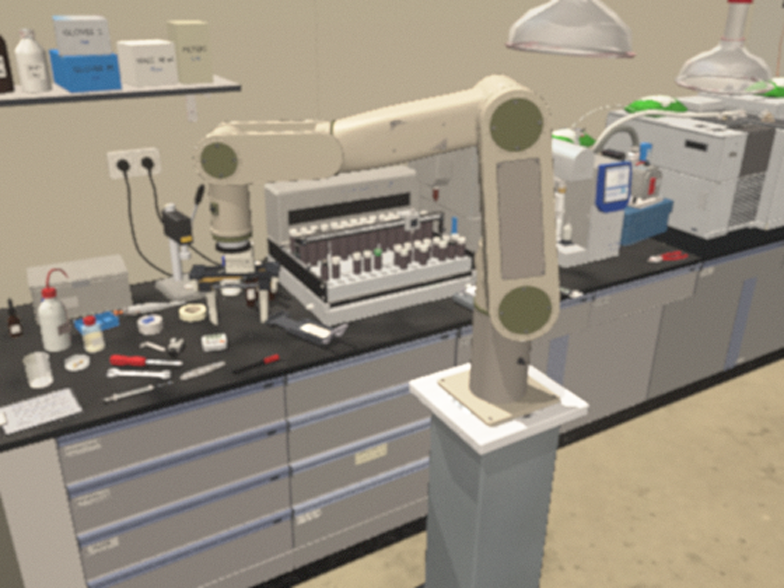

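Run:
```python
from h import *
c=load("top0");im=c["frame"][:,:,::-1]
a=im[200:280,160:240];b=im[170:250,305:385]
cv2.imwrite("pics/cr1.png",np.hstack([cv2.resize(k,(400,400),interpolation=cv2.INTER_CUBIC) for k in(a,b)]))
```

```text
(no output)
```

View pics/cr1.png

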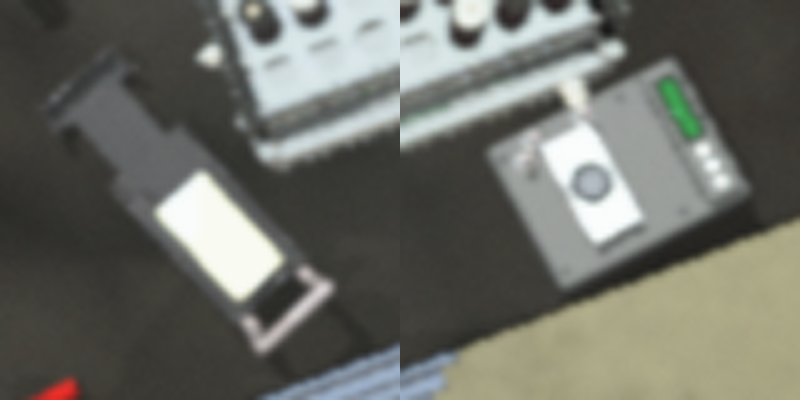

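Run:
```python
from h import *
c=load("top0")
def P(u,v,z,off): return onz(c,off[0]+u/5-.4,off[1]+v/5-.4,z)
T=(160,200);M=(225,170) # M offset: 305-80
a,b=P(262,350,.052,T),P(330,287,.052,T);h=(a+b)/2
s1,s2=P(48,105,.024,T),P(132,58,.024,T);s=(s1+s2)/2
print("handle",a,b,h,np.linalg.norm(a-b));print("stop",s,np.linalg.norm(s1-s2))
d=(s-h)[:2];print("len",np.linalg.norm(d),"yaw",np.degrees(np.arctan2(d[1],d[0])), "baryaw",np.degrees(np.arctan2(*(b-a)[1::-1])))
k=[P(u,v,.042,M) for u,v in((540,150),(590,125),(645,220),(597,247))]
print("pad",np.mean(k,0),np.linalg.norm(k[0]-k[1]),np.linalg.norm(k[1]-k[2]))
x=(k[0]+k[1]-k[2]-k[3])[:2];print("meter yaw",np.degrees(np.arctan2(x[1],x[0])))
m=P(90,0,0,T)
for n,u,v in(("timer",181,349),("mark1",205,410),("mark2",245,390),("cal",583,262)): print(n,onz(c,u/1.4,v/1.4,0.01))
```

```text
handle [0.38076568 0.26169329 0.052     ] [0.40569147 0.20145631 0.052     ] [0.39322858 0.2315748  0.052     ] 0.06519040893366955
stop [0.61651882 0.31680769 0.024     ] 0.07005250463035004
len 0.23900455561192033 yaw 20.89252786097034 baryaw -67.52044993215735
pad [ 0.42689829 -0.26257556  0.042     ] 0.04174415934143298 0.08104646239799726
meter yaw 7.4669761159732015
timer [0.56530557 0.52355611 0.01      ]
mark1 [0.39244457 0.51325286 0.01      ]
mark2 [0.40406692 0.40101334 0.01      ]
cal [ 0.40286045 -0.55415689  0.01      ]
```

```bash
python3 -m inch '[{"az":0.11,"hand":-0.1},{"az":0.11},{"az":0.11},{"az":0.11},{"az":0.11},{"az":0.11},{"az":0.108},{"x":-0.035,"y":0.002},{"x":-0.035,"y":0.002},{"x":-0.035,"y":0.002},{"x":-0.035,"y":0.002},{"x":-0.035,"y":0.002},{"x":-0.035,"y":0.002},{"x":-0.035,"y":0.002},{"x":-0.035,"y":0.002},{"x":-0.035,"y":0.002},{"x":-0.035,"y":0.002},{}]' 15
python3 - <<'E'
from h import *
c=snap("wrist","w1",None,1.4);print({k:c[k] for k in c if k!="frame"}); s=sense();print(s["tool_pos"],s["ee_rot"],s["finger_gap"],s["clock"])
E
```

```text
{'fx': 325.19226210127806, 'fy': 325.19226210127806, 'cx': 283.7367345599397, 'cy': 206.0254845298326, 'rvec': array([-2.44897452, -1.59195193, -0.19996673]), 'tvec': array([-0.59911467, -0.03108886,  0.38941277])}
[0.24380921 0.5478957  0.30192721] [[-9.13585828e-01  4.06645320e-01 -7.19904496e-04]
 [ 4.06645922e-01  9.13585057e-01 -1.19929791e-03]
 [ 1.70005106e-04 -1.38840780e-03 -9.99999022e-01]] 1.0013624512240595 0.15validation failed for argument at $[0]...
```

View pics/w1.png

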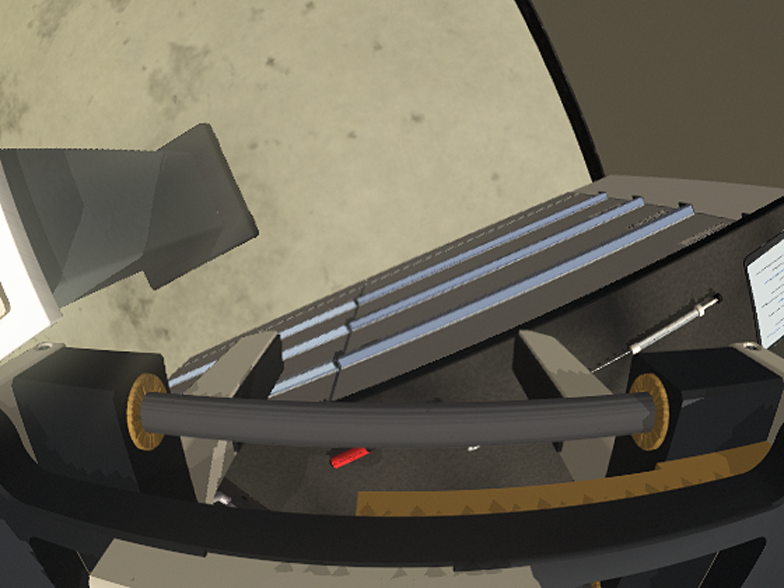

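The wrist view, taken before any motion, shows the two fingers near (240,400) and (550,400) with the red marker at (350,457). The move was refused, so I'll check the row format.

```bash
python3 -m inch '[{"x":0,"y":0,"z":0,"ax":0,"ay":0,"az":0.11,"hand":-0.1}]' 15;  python3 -m inch '[{"az":0.11}]'
```

```text
clock: 0.23
tool_pos: [0.2438, 0.548, 0.3022]
ee_rot: [[-0.864, 0.503, -0.001], [0.503, 0.864, -0.001], [-0.0, -0.001, -1.0]]
ft_force: [-0.1, 1.0, -0.4]
finger_gap: 0.964
grip_force: 0.0validation failed for argument at $[0]...
```

```bash
python3 -m inch '[{"x":0,"y":0,"z":0,"ax":0,"ay":0,"az":0.11,"hand":-0.1},{"x":0,"y":0,"z":0,"ax":0,"ay":0,"az":0.11,"hand":-0.1},{"x":0,"y":0,"z":0,"ax":0,"ay":0,"az":0.11,"hand":-0.1},{"x":0,"y":0,"z":0,"ax":0,"ay":0,"az":0.11,"hand":-0.1},{"x":0,"y":0,"z":0,"ax":0,"ay":0,"az":0.11,"hand":-0.1},{"x":0,"y":0,"z":0,"ax":0,"ay":0,"az":0.11,"hand":-0.1},{"x":-0.035,"y":0.002,"z":0,"ax":0,"ay":0,"az":0,"hand":-0.1},{"x":-0.035,"y":0.002,"z":0,"ax":0,"ay":0,"az":0,"hand":-0.1},{"x":-0.035,"y":0.002,"z":0,"ax":0,"ay":0,"az":0,"hand":-0.1},{"x":-0.035,"y":0.002,"z":0,"ax":0,"ay":0,"az":0,"hand":-0.1},{"x":-0.035,"y":0.002,"z":0,"ax":0,"ay":0,"az":0,"hand":-0.1},{"x":-0.035,"y":0.002,"z":0,"ax":0,"ay":0,"az":0,"hand":-0.1},{"x":-0.035,"y":0.002,"z":0,"ax":0,"ay":0,"az":0,"hand":-0.1},{"x":-0.035,"y":0.002,"z":0,"ax":0,"ay":0,"az":0,"hand":-0.1},{"x":-0.035,"y":0.002,"z":0,"ax":0,"ay":0,"az":0,"hand":-0.1},{"x":-0.035,"y":0.002,"z":0,"ax":0,"ay":0,"az":0,"hand":-0.1},{"x":0,"y":0,"z":0,"ax":0,"ay":0,"az":0,"hand":-0.1}]' 15
python3 - <<'E'
from h import *
c=snap("wrist","w2",None,1.4);R=cv2.Rodrigues(c["rvec"])[0];s=sense();print(s["ee_rot"].T@(-R.T@c["tvec"]-s["tool_pos"]),s["ee_rot"].T@R.T)
E
```

```text
clock: 1.65
tool_pos: [0.3949, 0.2263, 0.3026]
ee_rot: [[-0.368, 0.93, 0.001], [0.93, 0.368, -0.002], [-0.002, -0.0, -1.0]]
ft_force: [0.0, -1.0, 0.0]
finger_gap: 0.454
grip_force: 0.0
[ 0.06622529  0.00091078 -0.08136033] [[ 7.16655766e-04 -9.67474122e-01 -2.52968991e-01]
 [ 9.99999584e-01  5.50662161e-04  7.26982688e-04]
 [-5.64036486e-04 -2.52969407e-01  9.67474114e-01]]
```

View pics/w2.png

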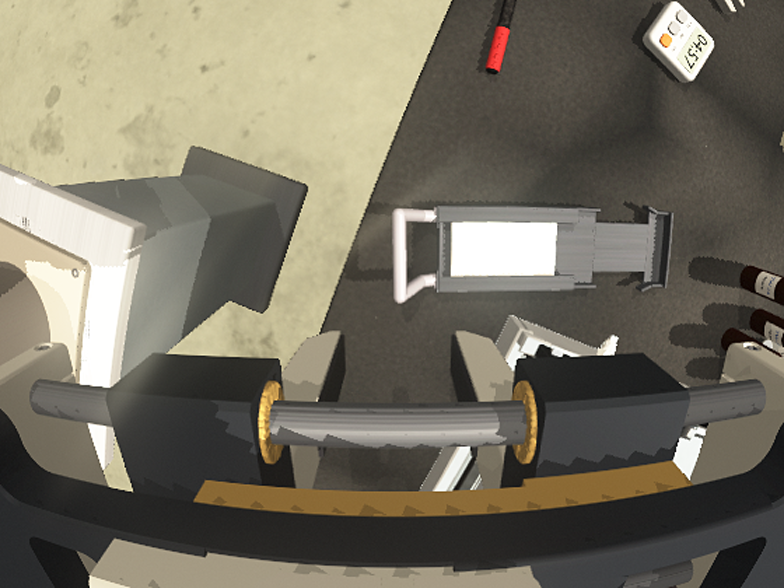

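The wrist view shows the tray squarely aligned: grip bar from (401,210) to (401,300), tray stop at about (660,248), tile at (450..556, 222..276).

Run:
```python
from h import *
w=load("w2");t=load("top0")
W=lambda u,v,z:onz(w,(u+.5)/1.4-.5,(v+.5)/1.4-.5,z,True)
a,b=W(401,211,.052),W(402,299,.052);print(a,b,(a+b)/2,np.linalg.norm(a-b))
s1,s2=W(664,207,.024),W(660,289,.024);print(s1,s2)
m=W(401.5,255,.052);s=(s1+s2)/2;d=s-m;print("yaw",np.degrees(np.arctan2(d[1],d[0])),np.linalg.norm(d[:2]),"bar",np.degrees(np.arctan2(*(a-b)[1::-1])))
p=tri([ray(w,401.5/1.4,255.5/1.4,True),ray(t,160+296/5-.4,200+318.5/5-.4)]);print("tri handle",p)
```

```text
[0.38358642 0.26478936 0.052     ] [0.40895082 0.20323314 0.052     ] [0.39626862 0.23401125 0.052     ] 0.0665771874949129
[0.59822356 0.35996613 0.024     ] [0.63068293 0.2916827  0.024     ]
yaw 22.67736906755289 0.23672202654825483 bar 112.39423588583719
tri handle [0.39626011 0.23224169 0.03884717]
```

```bash
python3 -m inch '[{"x":0.0065,"y":0.003,"z":0.025,"ax":0,"ay":0,"az":-0.016,"hand":-0.1},{"x":0,"y":0,"z":0.025,"ax":0,"ay":0,"az":0,"hand":-0.1},{"x":0,"y":0,"z":0.025,"ax":0,"ay":0,"az":0,"hand":-0.1},{"x":0,"y":0,"z":0.025,"ax":0,"ay":0,"az":0,"hand":-0.1},{"x":0,"y":0,"z":0,"ax":0,"ay":0,"az":0,"hand":-0.1},{"x":0,"y":0,"z":0,"ax":0,"ay":0,"az":0,"hand":-0.1}]'
python3 - <<'E'
from h import *
c=snap("wrist","w3",None,1.4)
E
```

```text
clock: 2.2
tool_pos: [0.392, 0.2383, 0.2016]
ee_rot: [[-0.388, 0.921, -0.004], [0.921, 0.388, -0.001], [0.0, -0.004, -1.0]]
ft_force: [-0.3, -1.0, 1.0]
finger_gap: 0.449
grip_force: 0.0
```

View pics/w3.png

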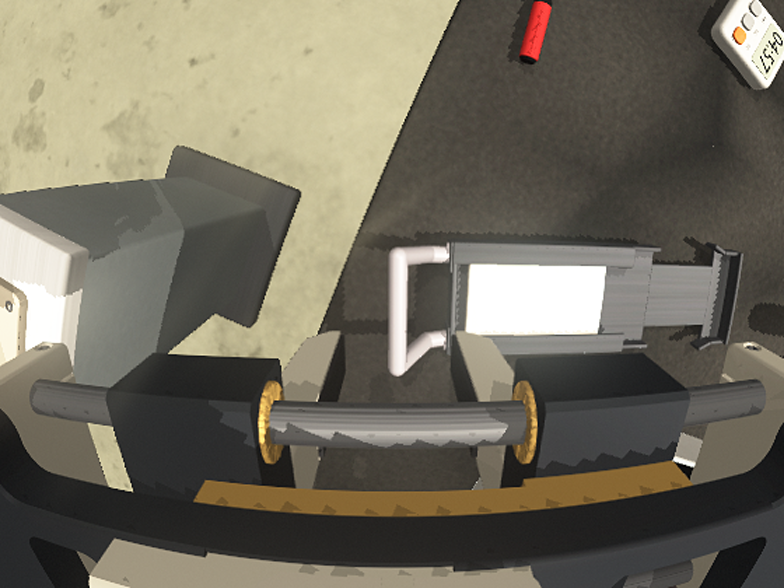

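The grip bar now runs from (398,250) to (399,373), with its middle near (398.5,311).

Run:
```python
from h import *
w=load("w2");v=load("w3")
r=lambda c,a,b:ray(c,(a+.5)/1.4-.5,(b+.5)/1.4-.5,True)
A=tri([r(w,401,212),r(v,398,253)]);B=tri([r(w,402,299),r(v,399,372)])
print(A,B,(A+B)/2)
a,b=[onz(v,u/1.4-.1,q/1.4-.1,.052,True) for u,q in((398,250),(399,374))];m=(a+b)/2;print(m)
s=[onz(v,(u)/1.4-.1,q/1.4-.1,.024,True) for u,q in((740,252),(716,348))];print(s)
print("baryaw",np.degrees(np.arctan2(*(a-b)[1::-1])))
st=sense();print(st["ee_rot"].T@(m-st["tool_pos"]),st["tool_pos"])
```

```text
[0.38307192 0.26364529 0.04964419] [0.4081732  0.20417449 0.05604773] [0.39562256 0.23390989 0.05284596]
[0.3952962  0.23316881 0.052     ]
[array([0.60633769, 0.35945037, 0.024     ]), array([0.6269604 , 0.28954194, 0.024     ])]
baryaw 113.36773298672286
[-5.91705560e-03 -1.02892030e-05  1.51330788e-01] [0.39308931 0.23863202 0.20333176]
```

```bash
python3 -m inch '[{"x":-0.006,"y":0,"z":0.02,"ax":0,"ay":0,"az":0,"hand":-0.1},{"x":0,"y":0,"z":0.02,"ax":0,"ay":0,"az":0,"hand":-0.1},{"x":0,"y":0,"z":0.02,"ax":0,"ay":0,"az":0,"hand":-0.1},{"x":0,"y":0,"z":0.014,"ax":0,"ay":0,"az":0,"hand":-0.1},{"x":0,"y":0,"z":0.007,"ax":0,"ay":0,"az":0,"hand":-0.1},{"x":0,"y":0,"z":0,"ax":0,"ay":0,"az":0,"hand":-0.1},{"x":0,"y":0,"z":0,"ax":0,"ay":0,"az":0,"hand":-1},{"x":0,"y":0,"z":0,"ax":0,"ay":0,"az":0,"hand":-1},{"x":0,"y":0,"z":0,"ax":0,"ay":0,"az":0,"hand":-1},{"x":0,"y":0,"z":0,"ax":0,"ay":0,"az":0,"hand":-1},{"x":0,"y":0,"z":0,"ax":0,"ay":0,"az":0,"hand":-1},{"x":0,"y":0,"z":0,"ax":0,"ay":0,"az":0,"hand":-1},{"x":0,"y":0,"z":0,"ax":0,"ay":0,"az":0,"hand":-1},{"x":0,"y":0,"z":0,"ax":0,"ay":0,"az":0,"hand":-1}]' 25
```

```text
clock: 3.42
tool_pos: [0.3954, 0.2323, 0.1222]
ee_rot: [[-0.388, 0.922, -0.001], [0.922, 0.388, -0.0], [-0.0, -0.001, -1.0]]
ft_force: [-4.7, -2.4, 5.7]
finger_gap: 0.095
grip_force: 25.0
```

```bash
python3 -m inch '[{"x":0,"y":0.0044,"z":-0.0083,"ax":0.035,"ay":0,"az":0,"hand":-1},{"x":0,"y":0.0044,"z":-0.0083,"ax":0.035,"ay":0,"az":0,"hand":-1},{"x":0,"y":0.0044,"z":-0.0083,"ax":0.035,"ay":0,"az":0,"hand":-1},{"x":0,"y":0.0044,"z":-0.0083,"ax":0.035,"ay":0,"az":0,"hand":-1},{"x":0,"y":0.0044,"z":-0.0083,"ax":0.035,"ay":0,"az":0,"hand":-1},{"x":0,"y":0.0044,"z":-0.0083,"ax":0.035,"ay":0,"az":0,"hand":-1}]'; python3 -m inch '[{"x":0,"y":0.0044,"z":-0.0083,"ax":0.035,"ay":0,"az":0,"hand":-1},{"x":0,"y":0.0044,"z":-0.0083,"ax":0.035,"ay":0,"az":0,"hand":-1},{"x":0,"y":0.0044,"z":-0.0083,"ax":0.035,"ay":0,"az":0,"hand":-1},{"x":0,"y":0.0044,"z":-0.0083,"ax":0.035,"ay":0,"az":0,"hand":-1},{"x":0,"y":0.0044,"z":-0.0083,"ax":0.035,"ay":0,"az":0,"hand":-1},{"x":0,"y":0.0044,"z":-0.0083,"ax":0.035,"ay":0,"az":0,"hand":-1},{"x":0,"y":0.0044,"z":-0.0083,"ax":0.035,"ay":0,"az":0,"hand":-1},{"x":0,"y":0.0044,"z":-0.0083,"ax":0.035,"ay":0,"az":0,"hand":-1},{"x":0,"y":0,"z":0,"ax":0,"ay":0,"az":0,"hand":-1},{"x":0,"y":0,"z":0,"ax":0,"ay":0,"az":0,"hand":-1},{"x":0,"y":0,"z":0,"ax":0,"ay":0,"az":0,"hand":-1},{"x":0,"y":0,"z":0,"ax":0,"ay":0,"az":0,"hand":-1}]';  python3 - <<'E'
from h import *
c=snap("wrist","w4",None,1.4)
E
```

```text
clock: 3.92
tool_pos: [0.4235, 0.2441, 0.1689]
ee_rot: [[-0.388, 0.901, -0.195], [0.922, 0.379, -0.082], [-0.0, -0.212, -0.977]]
ft_force: [-1.2, -1.9, -3.0]
finger_gap: 0.098
grip_force: 25.0
clock: 4.92
tool_pos: [0.4741, 0.2654, 0.2195]
ee_rot: [[-0.388, 0.814, -0.433], [0.922, 0.342, -0.182], [-0.0, -0.47, -0.883]]
ft_force: [0.8, 0.7, -4.3]
finger_gap: 0.098
grip_force: 25.0
```

View pics/w4.png

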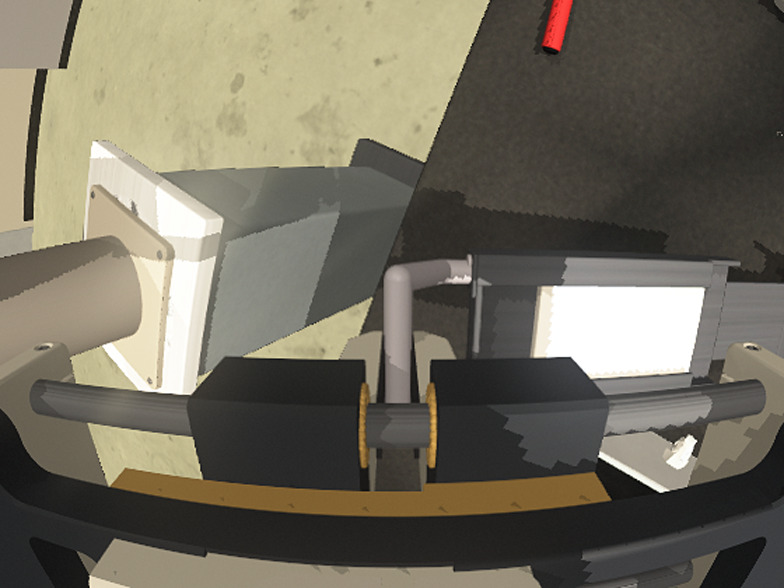

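The tray is tipped about 28° and the tile has left the handle end: its left edge is at (540,330) against the wall at (480,330). It is probably still sliding. I'll tip a little further, wait, and track its white extent.

```bash
python3 -m inch '[{"x":0,"y":0.0044,"z":-0.0083,"ax":0.035,"ay":0,"az":0,"hand":-1},{"x":0,"y":0,"z":0,"ax":0,"ay":0,"az":0,"hand":-1},{"x":0,"y":0,"z":0,"ax":0,"ay":0,"az":0,"hand":-1},{"x":0,"y":0,"z":0,"ax":0,"ay":0,"az":0,"hand":-1},{"x":0,"y":0,"z":0,"ax":0,"ay":0,"az":0,"hand":-1},{"x":0,"y":0,"z":0,"ax":0,"ay":0,"az":0,"hand":-1},{"x":0,"y":0,"z":0,"ax":0,"ay":0,"az":0,"hand":-1},{"x":0,"y":0,"z":0,"ax":0,"ay":0,"az":0,"hand":-1}]';  python3 - <<'E'
from h import *
c=snap("wrist","w5",None,1.4);row=c["frame"][230:236].min(2).mean(0);print(row[330:560:5].astype(int))
t=snap("top","t1",(160,190,240,270),7)
E
```

```text
clock: 5.63
tool_pos: [0.4813, 0.2685, 0.2255]
ee_rot: [[-0.388, 0.798, -0.462], [0.922, 0.335, -0.194], [0.0, -0.501, -0.865]]
ft_force: [-4.3, -1.2, 1.4]
finger_gap: 0.097
grip_force: 25.0
[ 59  39 132 128  63  69  72  73  72  72  73  72  72 130 140 140 141 141
 142 142 141 142 141 143 142 141 140 140 138 138 137 137 136 138 255 255
 255 255 255 255 255 255 255 255 255 255]
```

View pics/w5.png

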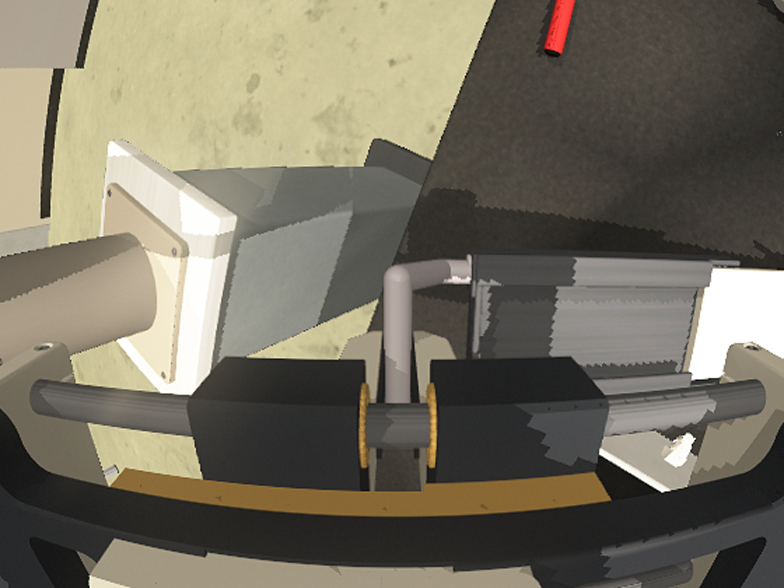

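The tile's left edge (693,330) now sits at the lip end, so it is home. Lowering the tray.

```bash
python3 -m inch '[{"x":0,"y":-0.0041,"z":0.0085,"ax":-0.035,"ay":0,"az":0,"hand":-1},{"x":0,"y":-0.0041,"z":0.0085,"ax":-0.035,"ay":0,"az":0,"hand":-1},{"x":0,"y":-0.0041,"z":0.0085,"ax":-0.035,"ay":0,"az":0,"hand":-1},{"x":0,"y":-0.0041,"z":0.0085,"ax":-0.035,"ay":0,"az":0,"hand":-1},{"x":0,"y":-0.0041,"z":0.0085,"ax":-0.035,"ay":0,"az":0,"hand":-1},{"x":0,"y":-0.0041,"z":0.0085,"ax":-0.035,"ay":0,"az":0,"hand":-1},{"x":0,"y":-0.0041,"z":0.0085,"ax":-0.035,"ay":0,"az":0,"hand":-1},{"x":0,"y":-0.0041,"z":0.0085,"ax":-0.035,"ay":0,"az":0,"hand":-1},{"x":0,"y":-0.0041,"z":0.0085,"ax":-0.035,"ay":0,"az":0,"hand":-1},{"x":0,"y":-0.0041,"z":0.0085,"ax":-0.035,"ay":0,"az":0,"hand":-1},{"x":0,"y":-0.0041,"z":0.0085,"ax":-0.035,"ay":0,"az":0,"hand":-1},{"x":0,"y":-0.0041,"z":0.0085,"ax":-0.035,"ay":0,"az":0,"hand":-1},{"x":0,"y":-0.0041,"z":0.0085,"ax":-0.035,"ay":0,"az":0,"hand":-1},{"x":0,"y":0,"z":0,"ax":0,"ay":0,"az":0,"hand":-1}]'
```

```text
clock: 6.9
tool_pos: [0.4025, 0.2354, 0.136]
ee_rot: [[-0.388, 0.92, -0.064], [0.922, 0.387, -0.027], [-0.0, -0.07, -0.998]]
ft_force: [-0.2, 0.2, -3.5]
finger_gap: 0.101
grip_force: 25.0
```

```bash
python3 -m inch '[{"x":0,"y":-0.0036,"z":0.0073,"ax":-0.035,"ay":0,"az":0,"hand":-1},{"x":0,"y":-0.0036,"z":0.0073,"ax":-0.035,"ay":0,"az":0,"hand":-1},{"x":0,"y":0,"z":0,"ax":0,"ay":0,"az":0,"hand":-1},{"x":0,"y":0,"z":0,"ax":0,"ay":0,"az":0,"hand":-1}]'
```

```text
clock: 7.23
tool_pos: [0.3965, 0.2328, 0.1237]
ee_rot: [[-0.388, 0.922, -0.001], [0.922, 0.388, -0.001], [0.0, -0.002, -1.0]]
ft_force: [-1.7, -0.6, -1.4]
finger_gap: 0.096
grip_force: 25.0
```

Run:
```python
from h import *
c=load("top0");P=lambda u,v,z:onz(c,160+u/5-.4,200+v/5-.4,z)
for z in(0.02,.05):print([P(*q,z).round(3) for q in((255,155),(275,165),(230,80),(205,10))])
print("vial",onz(c,218/1.4,257/1.4,.03)); print(sense()["joints"])
```

```text
[array([0.522, 0.222, 0.02 ]), array([0.51 , 0.211, 0.02 ]), array([0.581, 0.22 , 0.02 ]), array([0.638, 0.22 , 0.02 ])]
[array([0.515, 0.22 , 0.05 ]), array([0.503, 0.209, 0.05 ]), array([0.574, 0.219, 0.05 ]), array([0.63 , 0.218, 0.05 ])]
vial [0.76086121 0.35317925 0.03      ]
[ 4.19302058e-01 -8.18226663e-02  2.04580545e+00  5.11539562e-05
  1.17922077e+00  2.13022800e-02]
```

```bash
python3 -m inch '[{"x":0,"y":0,"z":0.001,"ax":0,"ay":0,"az":0,"hand":-1},{"x":0,"y":0,"z":0,"ax":0,"ay":0,"az":0,"hand":-1},{"x":0,"y":0,"z":0,"ax":0,"ay":0,"az":0,"hand":-1},{"x":0,"y":0,"z":0,"ax":0,"ay":0,"az":0,"hand":-1},{"x":0,"y":0.002,"z":0,"ax":0,"ay":0,"az":0,"hand":-1},{"x":0,"y":0.004,"z":0,"ax":0,"ay":0,"az":0,"hand":-1},{"x":0,"y":0.004,"z":0,"ax":0,"ay":0,"az":0,"hand":-1},{"x":0,"y":0.004,"z":0,"ax":0,"ay":0,"az":0,"hand":-1},{"x":0,"y":0.004,"z":0,"ax":0,"ay":0,"az":0,"hand":-1},{"x":0,"y":0.004,"z":0,"ax":0,"ay":0,"az":0,"hand":-1},{"x":0,"y":0.004,"z":0,"ax":0,"ay":0,"az":0,"hand":-1},{"x":0,"y":0.004,"z":0,"ax":0,"ay":0,"az":0,"hand":-1},{"x":0,"y":0.004,"z":0,"ax":0,"ay":0,"az":0,"hand":-1},{"x":0,"y":0.004,"z":0,"ax":0,"ay":0,"az":0,"hand":-1},{"x":0,"y":0.004,"z":0,"ax":0,"ay":0,"az":0,"hand":-1},{"x":0,"y":0.004,"z":0,"ax":0,"ay":0,"az":0,"hand":-1},{"x":0,"y":0.003,"z":0,"ax":0,"ay":0,"az":0,"hand":-1},{"x":0,"y":0.001,"z":0,"ax":0,"ay":0,"az":0,"hand":-1},{"x":0,"y":0,"z":0,"ax":0,"ay":0,"az":0,"hand":-1}]' 30; python3 -m inch '[{"x":0,"y":0,"z":0,"ax":0,"ay":0,"az":0,"hand":-0.1},{"x":0,"y":0,"z":0,"ax":0,"ay":0,"az":0,"hand":-0.1},{"x":0,"y":0,"z":0,"ax":0,"ay":0,"az":0,"hand":-0.1},{"x":0,"y":0,"z":0,"ax":0,"ay":0,"az":0,"hand":-0.1},{"x":0,"y":0,"z":0,"ax":0,"ay":0,"az":0,"hand":-0.1},{"x":0,"y":0,"z":-0.015,"ax":0,"ay":0,"az":0,"hand":-0.1},{"x":0,"y":0,"z":-0.025,"ax":0,"ay":0,"az":0,"hand":-0.1},{"x":0,"y":0,"z":-0.03,"ax":0,"ay":0,"az":0,"hand":-0.1},{"x":0,"y":0,"z":-0.03,"ax":0,"ay":0,"az":0,"hand":-0.1},{"x":0,"y":0,"z":-0.03,"ax":0,"ay":0,"az":0,"hand":-0.1}]'
```

```text
clock: 8.82
tool_pos: [0.4433, 0.2524, 0.1224]
ee_rot: [[-0.388, 0.922, 0.001], [0.922, 0.388, 0.0], [-0.0, 0.001, -1.0]]
ft_force: [1.7, 1.3, -3.6]
finger_gap: 0.095
grip_force: 30.0
clock: 9.65
tool_pos: [0.4425, 0.2521, 0.2537]
ee_rot: [[-0.388, 0.922, -0.0], [0.922, 0.388, -0.0], [-0.0, -0.0, -1.0]]
ft_force: [0.5, 0.2, -0.5]
finger_gap: 0.449
grip_force: 0.0
```

```bash
python3 -m inch '[{"x":0,"y":0.04,"z":0,"ax":0,"ay":0,"az":0,"hand":0.72},{"x":0,"y":0.04,"z":0,"ax":0,"ay":0,"az":0,"hand":0.72},{"x":0,"y":0.04,"z":0,"ax":0,"ay":0,"az":0,"hand":0.72},{"x":0,"y":0.04,"z":0,"ax":0,"ay":0,"az":0,"hand":0.72},{"x":0,"y":0.04,"z":0,"ax":0,"ay":0,"az":0,"hand":0.72},{"x":0,"y":0,"z":0,"ax":0,"ay":0,"az":0.112,"hand":0.72},{"x":0,"y":0,"z":0,"ax":0,"ay":0,"az":0.112,"hand":0.72},{"x":0,"y":0,"z":0,"ax":0,"ay":0,"az":0.112,"hand":0.72},{"x":0,"y":0,"z":0,"ax":0,"ay":0,"az":0.112,"hand":0.72},{"x":0,"y":0,"z":0,"ax":0,"ay":0,"az":0.112,"hand":0.72},{"x":0,"y":0,"z":0,"ax":0,"ay":0,"az":0.112,"hand":0.72},{"x":0,"y":0,"z":0,"ax":0,"ay":0,"az":0.112,"hand":0.72},{"x":0,"y":0,"z":0,"ax":0,"ay":0,"az":0.112,"hand":0.72},{"x":0,"y":0,"z":0,"ax":0,"ay":0,"az":0.112,"hand":0.72},{"x":0,"y":0,"z":0,"ax":0,"ay":0,"az":0.112,"hand":0.72},{"x":0,"y":0,"z":0,"ax":0,"ay":0,"az":0.112,"hand":0.72},{"x":0,"y":0,"z":0,"ax":0,"ay":0,"az":0.112,"hand":0.72},{"x":0,"y":0,"z":0,"ax":0,"ay":0,"az":0.112,"hand":0.72},{"x":0,"y":0,"z":0,"ax":0,"ay":0,"az":0.112,"hand":0.72}]'; python3 -m inch '[{"x":0,"y":0,"z":0,"ax":0,"ay":0,"az":0,"hand":0.72},{"x":0,"y":0,"z":0,"ax":0,"ay":0,"az":0,"hand":0.72}]';  python3 - <<'E'
from h import *
c=snap("wrist","w6",None,1.4)
E
```

```text
clock: 11.23
tool_pos: [0.6271, 0.3298, 0.2522]
ee_rot: [[0.923, 0.385, -0.0], [0.385, -0.923, -0.0], [-0.0, 0.0, -1.0]]
ft_force: [0.6, 0.4, -0.0]
finger_gap: 0.861
grip_force: 0.0
clock: 11.4
tool_pos: [0.6271, 0.3297, 0.2523]
ee_rot: [[0.919, 0.393, -0.0], [0.393, -0.919, 0.0], [-0.0, -0.0, -1.0]]
ft_force: [0.1, 0.2, 0.5]
finger_gap: 0.856
grip_force: 0.0
```

View pics/w6.png

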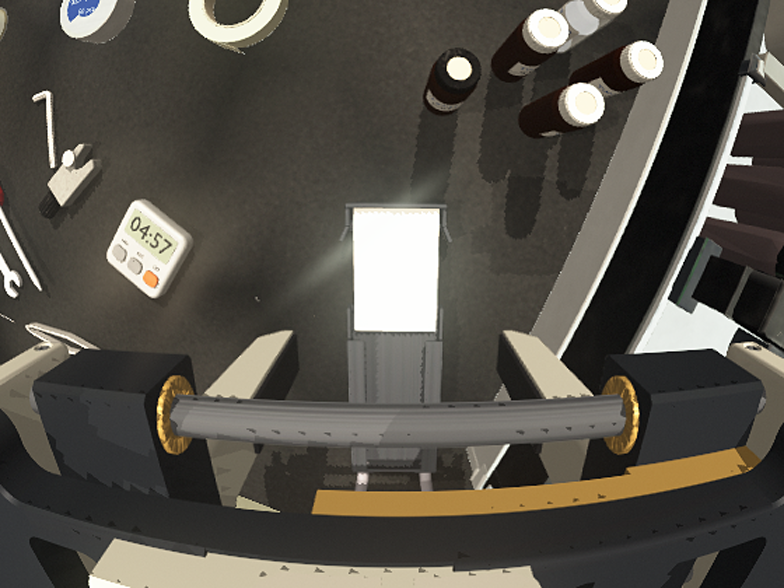

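The tile lies home against the stop, with corners at (354,208), (437,208), (435,331) and (354,331). The timer at (150,250) is well clear.

```bash
cat >> h.py <<'E'
def tile(c,z,roi):
    m=np.zeros(c["frame"].shape[:2],np.uint8);u0,v0,u1,v1=roi
    m[v0:v1,u0:u1]=(c["frame"][v0:v1,u0:u1].min(2)>235)*255
    m=cv2.morphologyEx(m,cv2.MORPH_OPEN,np.ones((5,5)))
    k=max(cv2.findContours(m,0,cv2.CHAIN_APPROX_NONE)[0],key=cv2.contourArea)
    p=np.array([onz(c,u,v,z,True)[:2] for u,v in k[:,0]],np.float32)
    (ctr,size,ang)=cv2.minAreaRect(p); b=cv2.boxPoints((ctr,size,ang)); e=max((b[1]-b[0],b[2]-b[1]),key=np.linalg.norm)
    if e[0]<0:e=-e
    return np.array(ctr),size,np.degrees(np.arctan2(e[1],e[0])),cv2.boundingRect(k)
E
python3 - <<'E'
from h import *
c=load("w6");ctr,size,yaw,br=tile(c,.019,(240,140,330,245));print(ctr,size,yaw,br)
s=sense();print(s["ee_rot"].T@(np.r_[ctr,.019]-s["tool_pos"]),np.degrees(np.arctan2(s["ee_rot"][1,0],s["ee_rot"][0,0])))
cs=[onz(c,u/1.4-.1,v/1.4-.1,.019,True)[:2] for u,v in((354,208),(437,208),(435,331),(354,331))];print(np.mean(cs,0),[np.linalg.norm(cs[i]-cs[i-1]) for i in range(4)])
E
```

```text
[0.62706882 0.33018205] (0.08500325679779053, 0.059196386486291885) 22.542646 (253, 152, 61, 84)
[ 2.18962310e-04 -4.23702251e-04  2.33214781e-01] 23.192937442626295
[0.62813252 0.33084576] [np.float64(0.08979051901783815), np.float64(0.05739491187720003), np.float64(0.08974527529793064), np.float64(0.059581948518301155)]
```

```bash
python3 -m inch '[{"x":0.001,"y":0,"z":0.025,"ax":0,"ay":0,"az":0.008,"hand":0.72},{"x":0,"y":0,"z":0.03,"ax":0,"ay":0,"az":0,"hand":0.72},{"x":0,"y":0,"z":0.03,"ax":0,"ay":0,"az":0,"hand":0.72},{"x":0,"y":0,"z":0.025,"ax":0,"ay":0,"az":0,"hand":0.72},{"x":0,"y":0,"z":0.02,"ax":0,"ay":0,"az":0,"hand":0.72},{"x":0,"y":0,"z":0.015,"ax":0,"ay":0,"az":0,"hand":0.72},{"x":0,"y":0,"z":0,"ax":0,"ay":0,"az":0,"hand":0.72},{"x":0,"y":0,"z":0,"ax":0,"ay":0,"az":0,"hand":0.72}]'
python3 - <<'E'
from h import *
c=snap("wrist","w7");print(tile(c,.019,(200,140,380,330)));print(sense()["tool_pos"])
E
```

```text
clock: 12.12
tool_pos: [0.6276, 0.33, 0.1067]
ee_rot: [[0.923, 0.384, -0.001], [0.384, -0.923, -0.001], [-0.002, 0.0, -1.0]]
ft_force: [-0.1, -0.3, 0.4]
finger_gap: 0.862
grip_force: 0.0Traceback (most recent call last):
  File "<stdin>", line 2, in <module>
  File "h.py", line 27, in tile
    k=max(cv2.findContours(m,0,cv2.CHAIN_APPROX_NONE)[0],key=cv2.contourArea)
ValueError: max() iterable argument is empty
```

```bash
python3 -m inch '[{"x":0,"y":0,"z":0.009,"ax":0,"ay":0,"az":0,"hand":0.72},{"x":0,"y":0,"z":0.008,"ax":0,"ay":0,"az":0,"hand":0.72},{"x":0,"y":0,"z":0,"ax":0,"ay":0,"az":0,"hand":0.72},{"x":0,"y":0,"z":0,"ax":0,"ay":0,"az":0,"hand":0.72}]'; python3 -m inch '[{"x":0,"y":0,"z":0,"ax":0,"ay":0,"az":0,"hand":0.1},{"x":0,"y":0,"z":0,"ax":0,"ay":0,"az":0,"hand":0.1},{"x":0,"y":0,"z":0,"ax":0,"ay":0,"az":0,"hand":0.1},{"x":0,"y":0,"z":0,"ax":0,"ay":0,"az":0,"hand":0.1},{"x":0,"y":0,"z":0,"ax":0,"ay":0,"az":0,"hand":0.1},{"x":0,"y":0,"z":0,"ax":0,"ay":0,"az":0,"hand":0.1}]' 15
```

```text
clock: 12.5
tool_pos: [0.6276, 0.33, 0.0898]
ee_rot: [[0.924, 0.383, -0.001], [0.383, -0.924, -0.0], [-0.001, 0.0, -1.0]]
ft_force: [-0.5, 0.8, -0.6]
finger_gap: 0.861
grip_force: 0.0
clock: 13.0
tool_pos: [0.6282, 0.3303, 0.0908]
ee_rot: [[0.924, 0.383, 0.001], [0.383, -0.924, 0.0], [0.001, -0.0, -1.0]]
ft_force: [-0.4, 0.7, 2.1]
finger_gap: 0.643
grip_force: 15.0
```

```bash
python3 -m inch '[{"x":0,"y":0,"z":-0.003,"ax":0,"ay":0,"az":0,"hand":0.1},{"x":0,"y":0,"z":-0.006,"ax":0,"ay":0,"az":0,"hand":0.1},{"x":0,"y":0,"z":-0.01,"ax":0,"ay":0,"az":0,"hand":0.1},{"x":0,"y":0,"z":-0.02,"ax":0,"ay":0,"az":0,"hand":0.1},{"x":0,"y":0,"z":-0.03,"ax":0,"ay":0,"az":0,"hand":0.1},{"x":0,"y":0,"z":-0.035,"ax":0,"ay":0,"az":0,"hand":0.1},{"x":0,"y":0,"z":-0.035,"ax":0,"ay":0,"az":0,"hand":0.1},{"x":0,"y":0,"z":-0.035,"ax":0,"ay":0,"az":0,"hand":0.1},{"x":0,"y":0,"z":-0.035,"ax":0,"ay":0,"az":0,"hand":0.1},{"x":0,"y":0,"z":-0.035,"ax":0,"ay":0,"az":0,"hand":0.1},{"x":0,"y":0,"z":-0.035,"ax":0,"ay":0,"az":0,"hand":0.1},{"x":0,"y":0,"z":-0.03,"ax":0,"ay":0,"az":0,"hand":0.1},{"x":0,"y":0,"z":0,"ax":0,"ay":0,"az":0,"hand":0.1}]' 22
```

```text
clock: 14.08
tool_pos: [0.629, 0.3306, 0.4103]
ee_rot: [[0.924, 0.383, 0.012], [0.383, -0.924, 0.005], [0.014, -0.0, -1.0]]
ft_force: [0.5, 0.4, 0.7]
finger_gap: 0.645
grip_force: 22.0
```

```bash
python3 -m inch '[{"x":-0.01,"y":0.01,"z":0,"ax":0,"ay":0,"az":0,"hand":0.1},{"x":-0.02,"y":0.016,"z":0,"ax":0,"ay":0,"az":0,"hand":0.1},{"x":-0.029,"y":0.024,"z":0,"ax":0,"ay":0,"az":0,"hand":0.1},{"x":-0.029,"y":0.024,"z":0,"ax":0,"ay":0,"az":0,"hand":0.1},{"x":-0.029,"y":0.024,"z":0,"ax":0,"ay":0,"az":0,"hand":0.1},{"x":-0.029,"y":0.024,"z":0,"ax":0,"ay":0,"az":0,"hand":0.1},{"x":-0.029,"y":0.024,"z":0,"ax":0,"ay":0,"az":0,"hand":0.1},{"x":-0.029,"y":0.024,"z":0,"ax":0,"ay":0,"az":0,"hand":0.1},{"x":-0.029,"y":0.024,"z":0,"ax":0,"ay":0,"az":0,"hand":0.1},{"x":-0.029,"y":0.024,"z":0,"ax":0,"ay":0,"az":0,"hand":0.1},{"x":-0.029,"y":0.024,"z":0,"ax":0,"ay":0,"az":0,"hand":0.1},{"x":-0.029,"y":0.024,"z":0,"ax":0,"ay":0,"az":0,"hand":0.1},{"x":-0.029,"y":0.024,"z":0,"ax":0,"ay":0,"az":0,"hand":0.1},{"x":-0.029,"y":0.024,"z":0,"ax":0,"ay":0,"az":0,"hand":0.1},{"x":-0.029,"y":0.024,"z":0,"ax":0,"ay":0,"az":0,"hand":0.1},{"x":-0.029,"y":0.024,"z":0,"ax":0,"ay":0,"az":0,"hand":0.1},{"x":-0.029,"y":0.024,"z":0,"ax":0,"ay":0,"az":0,"hand":0.1},{"x":-0.029,"y":0.024,"z":0,"ax":0,"ay":0,"az":0,"hand":0.1},{"x":-0.029,"y":0.024,"z":0,"ax":0,"ay":0,"az":0,"hand":0.1},{"x":-0.006,"y":0.006,"z":0,"ax":0,"ay":0,"az":0,"hand":0.1}]'; python3 -m inch '[{"x":0,"y":0,"z":0.02,"ax":0,"ay":0,"az":0.087,"hand":0.1},{"x":0,"y":0,"z":0.03,"ax":0,"ay":0,"az":0.087,"hand":0.1},{"x":0,"y":0,"z":0.03,"ax":0,"ay":0,"az":0.087,"hand":0.1},{"x":0,"y":0,"z":0.02,"ax":0,"ay":0,"az":0,"hand":0.1},{"x":0,"y":0,"z":0,"ax":0,"ay":0,"az":0,"hand":0.1},{"x":0,"y":0,"z":0,"ax":0,"ay":0,"az":0,"hand":0.1}]'
python3 - <<'E'
from h import *
c=snap("wrist","w8",None,1.4)
from numpy import *
p=array([.427,-.263,.042]);R=cv2.Rodrigues(c["rvec"])[0];q=R@p+c["tvec"];r=hypot(q[0],q[1]);th=arctan2(r,q[2]);print(c["cx"]+c["fx"]*th*q[0]/r,c["cy"]+c["fy"]*th*q[1]/r)
E
```

```text
clock: 15.75
tool_pos: [0.3049, -0.2822, 0.3996]
ee_rot: [[0.925, 0.379, -0.001], [0.379, -0.925, -0.002], [-0.002, 0.002, -1.0]]
ft_force: [-0.3, 0.2, -0.8]
finger_gap: 0.639
grip_force: 22.0
clock: 16.25
tool_pos: [0.3074, -0.2781, 0.299]
ee_rot: [[0.991, 0.132, -0.001], [0.132, -0.991, 0.002], [-0.001, -0.002, -1.0]]
ft_force: [0.6, -1.3, -1.2]
finger_gap: 0.638
grip_force: 22.0
284.22028710467083 75.74931590237782
```

Run:
```python
from h import *
f=load("w8")["frame"][:,:,::-1][20:220,165:405]
cv2.imwrite("pics/w8c.png",cv2.resize(f,None,fx=3,fy=3,interpolation=cv2.INTER_CUBIC))
```

```text
(no output)
```

View pics/w8c.png

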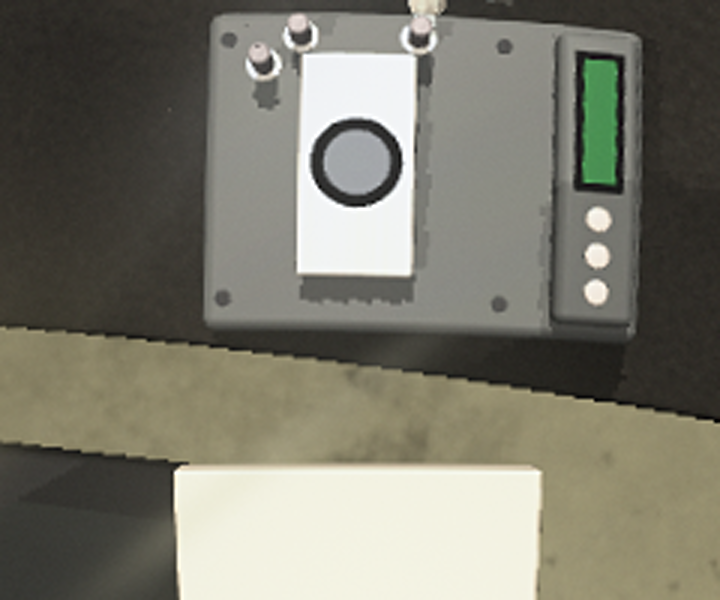

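The meter's rest has corners at (301,53), (417,53), (413,275) and (297,273), with the port at (356,162). Pin tops are at (299,22), (419,26) and (260,52). The held tile's front corners are at (178,470) and (539,470).

Run:
```python
from h import *
c=load("w8");t=load("top0");s=sense()
N=lambda u,v:((u+.5)/3-.5+165,(v+.5)/3-.5+20)
Z=lambda u,v,z:onz(c,*N(u,v),z,True)
k=[Z(u,v,.042) for u,v in((301,53),(417,53),(413,275),(297,273))];C=np.mean(k,0)
print("pad",C,[round(np.linalg.norm(k[i]-k[i-1]),4) for i in range(4)],"port",Z(356,162,.042))
for e in(k[0]-k[3],k[1]-k[2]):print("yaw",np.degrees(np.arctan2(e[1],e[0])))
e=k[0]-k[1];print("yawy",np.degrees(np.arctan2(e[1],e[0]))-90)
top=[305+(u-400)/5-.4 for u in(540,590,645,597)],[170+v/5-.4 for v in(150,125,220,247)]
print("tri",tri([ray(c,*N(357,163.5),True),ray(t,np.mean(top[0]),np.mean(top[1]))]))
p=[Z(u,v,.0475) for u,v in((299,20),(419,23),(260,48))]
th=np.arctan2(*(p[0]-p[1])[1::-1])-np.pi/2;print("pinyaw",np.degrees(th))
R=np.array([[np.cos(th),-np.sin(th)],[np.sin(th),np.cos(th)]])
for a,b in zip(p,((49,21),(49,-21),(38,34))):print("seat from pin",a[:2]-R@np.array(b)/1000)
f=[Z(u,v,s["tool_pos"][2]-.0703) for u,v in((178,470),(539,470))]
print("tile front tool",[s["ee_rot"].T@(q-s["tool_pos"]) for q in f],s["tool_pos"])
```

```text
pad [ 0.42944241 -0.26210178  0.042     ] [np.float64(0.0786), np.float64(0.0399), np.float64(0.0793), np.float64(0.0398)] port [ 0.42907764 -0.26180486  0.042     ]
yaw 6.690210418477058
yaw 6.579562957964635
yawy 7.666880066388245
tri [ 0.4274443  -0.26229023  0.04337566]
pinyaw 6.091884181252111
seat from pin [ 0.4300938  -0.26198361]
seat from pin [ 0.42996436 -0.26077074]
seat from pin [ 0.4307292  -0.26197481]
tile front tool [array([ 0.04523753, -0.02852519,  0.07030569]), array([0.04527245, 0.02834442, 0.07034407])] [ 0.30796105 -0.27871832  0.3005382 ]
```

Run:
```python
from h import *
c=load("w8");s=sense();f=c["frame"].astype(int).min(2)
for v in range(168,262,5):
    m=f[v]>205; i=int(round(c["cx"]))
    if not m[i]: print(v,f[v,i]);continue
    l=i
    while m[l-1]:l-=1
    r=i
    while m[r+1]:r+=1
    A=[s["ee_rot"].T@ray(c,u,v,True)[1] for u in(l-.5,r+.5)]
    o=s["ee_rot"].T@(ray(c,l,v,True)[0]-s["tool_pos"])
    # scale each by forward range t in plane normal to y: width=60
    d=[a/np.hypot(a[0],a[2]) for a in A]; t=.06/(d[1][1]-d[0][1]); 
    p=o+t*(d[0]+d[1])/2; print(v,l,r,p.round(4))
```

```text
Traceback (most recent call last):
TypeError: type numpy.ndarray doesn't define __round__ method
```

Run:
```python
from h import *
c=load("w8");s=sense();f=c["frame"].astype(int).min(2)
for v in range(168,262,5):
    m=f[v]>205; i=284
    if not m[i]: print(v,f[v,i]);continue
    l=i
    while m[l-1]:l-=1
    r=i
    while m[r+1]:r+=1
    A=[s["ee_rot"].T@ray(c,u,v,True)[1] for u in(l-.5,r+.5)]
    o=s["ee_rot"].T@(ray(c,l,v,True)[0]-s["tool_pos"])
    d=[a/np.hypot(a[0],a[2]) for a in A]; t=.06/(d[1][1]-d[0][1]); 
    p=o+t*(d[0]+d[1])/2; print(v,l,r,p.round(4))
```

```text
168 98
173 92
178 223 344 [ 0.0435 -0.0004  0.0762]
183 223 344 [ 0.0411 -0.0004  0.0757]
188 223 344 [ 0.0387 -0.0004  0.0752]
193 224 343 [ 0.0357 -0.0004  0.0773]
198 224 343 [ 0.0332 -0.0004  0.0767]
203 224 343 [ 0.0308 -0.0004  0.0761]
208 224 343 [ 0.0284 -0.0004  0.0755]
213 225 342 [ 0.0252 -0.0004  0.0776]
218 225 342 [ 0.0228 -0.0004  0.0769]
223 225 342 [ 0.0203 -0.0004  0.0762]
228 225 342 [ 0.0179 -0.0004  0.0754]
233 226 341 [ 0.0145 -0.0004  0.0774]
238 226 341 [ 0.0121 -0.0004  0.0766]
243 227 341 [ 0.0091 -0.0001  0.0771]
248 227 340 [ 0.006  -0.0004  0.0777]
253 227 340 [ 0.0036 -0.0004  0.0768]
258 229 340 [-0.0002  0.0001  0.0787]
```

```bash
python3 -m inch '[{"x":0.012,"y":0,"z":0,"ax":0,"ay":0,"az":0.014,"hand":0.1},{"x":0.025,"y":0.0005,"z":0,"ax":0,"ay":0,"az":0,"hand":0.1},{"x":0.03,"y":0.0005,"z":0,"ax":0,"ay":0,"az":0,"hand":0.1},{"x":0.03,"y":0.0005,"z":0,"ax":0,"ay":0,"az":0,"hand":0.1},{"x":0.021,"y":0,"z":0.01,"ax":0,"ay":0,"az":0,"hand":0.1},{"x":0,"y":0,"z":0.03,"ax":0,"ay":0,"az":0,"hand":0.1},{"x":0,"y":0,"z":0.03,"ax":0,"ay":0,"az":0,"hand":0.1},{"x":0,"y":0,"z":0.03,"ax":0,"ay":0,"az":0,"hand":0.1},{"x":0,"y":0,"z":0.03,"ax":0,"ay":0,"az":0,"hand":0.1},{"x":0,"y":0,"z":0.02,"ax":0,"ay":0,"az":0,"hand":0.1},{"x":0,"y":0,"z":0.01,"ax":0,"ay":0,"az":0,"hand":0.1},{"x":0,"y":0,"z":0,"ax":0,"ay":0,"az":0,"hand":0.1},{"x":0,"y":0,"z":0,"ax":0,"ay":0,"az":0,"hand":0.1}]'; python3 -c "
from h import *
import time
s=sense();print(s['tool_pos'],s['ft_force'])
"
```

```text
clock: 17.38
tool_pos: [0.4261, -0.2669, 0.1411]
ee_rot: [[0.993, 0.118, 0.002], [0.118, -0.993, -0.001], [0.001, 0.001, -1.0]]
ft_force: [0.2, 0.7, -1.6]
finger_gap: 0.639
grip_force: 22.0
[ 0.42607328 -0.26692116  0.1411049 ] [ 0.2344596   0.67406911 -1.58557142]
```

```bash
python3 -m inch '[{"x":0,"y":0,"z":0.007,"ax":0,"ay":0,"az":0,"hand":0.1},{"x":0,"y":0,"z":0.006,"ax":0,"ay":0,"az":0,"hand":0.1},{"x":0,"y":0,"z":0.001,"ax":0,"ay":0,"az":0,"hand":0.1},{"x":0,"y":0,"z":0.001,"ax":0,"ay":0,"az":0,"hand":0.1},{"x":0,"y":0,"z":0,"ax":0,"ay":0,"az":0,"hand":0.1}]'; python3 -m inch '[{"x":0,"y":0,"z":0.001,"ax":0,"ay":0,"az":0,"hand":0.1},{"x":0,"y":0,"z":0.001,"ax":0,"ay":0,"az":0,"hand":0.1},{"x":0,"y":0,"z":0,"ax":0,"ay":0,"az":0,"hand":0.1}]'|grep -E 'pos|force';  python3 -m inch '[{"x":0,"y":0,"z":0.001,"ax":0,"ay":0,"az":0,"hand":0.1},{"x":0,"y":0,"z":0.001,"ax":0,"ay":0,"az":0,"hand":0.1},{"x":0,"y":0,"z":0,"ax":0,"ay":0,"az":0,"hand":0.1}]'|grep -E 'pos|force'
```

```text
clock: 17.8
tool_pos: [0.4251, -0.2663, 0.1244]
ee_rot: [[0.993, 0.118, 0.0], [0.118, -0.993, -0.0], [0.0, 0.0, -1.0]]
ft_force: [1.1, 0.4, -1.1]
finger_gap: 0.644
grip_force: 22.0
tool_pos: [0.425, -0.2663, 0.1223]
ft_force: [0.2, -0.4, -1.2]
grip_force: 22.0
tool_pos: [0.4252, -0.2664, 0.1207]
ft_force: [-1.9, 1.0, 4.3]
grip_force: 22.0
```

```bash
python3 -m inch '[{"x":0,"y":0,"z":0,"ax":0,"ay":0,"az":0,"hand":0.1}]'|grep -E 'pos|force';  python3 -m inch '[{"x":0,"y":0,"z":0.0005,"ax":0,"ay":0,"az":0,"hand":0.1},{"x":0,"y":0,"z":0,"ax":0,"ay":0,"az":0,"hand":0.1}]'|grep -E 'pos|force'
```

```text
tool_pos: [0.4252, -0.2664, 0.1208]
ft_force: [-1.9, 1.9, 4.9]
grip_force: 22.0
tool_pos: [0.4252, -0.2664, 0.1207]
ft_force: [-5.5, 3.1, 9.8]
grip_force: 22.0
```

```bash
python3 -m inch '[{"x":0,"y":0,"z":-0.0012,"ax":0,"ay":0,"az":0,"hand":0.1},{"x":0.001,"y":0,"z":0,"ax":0,"ay":0,"az":0,"hand":0.1},{"x":0.001,"y":0,"z":0,"ax":0,"ay":0,"az":0,"hand":0.1},{"x":0,"y":0,"z":0,"ax":0,"ay":0,"az":0,"hand":0.1}]'|grep -E 'pos|force'; for i in 1 2; do :; done; python3 -m inch '[{"x":0.001,"y":0,"z":0,"ax":0,"ay":0,"az":0,"hand":0.1},{"x":0,"y":0,"z":0,"ax":0,"ay":0,"az":0,"hand":0.1}]'|grep -E 'pos|force'; python3 -m inch '[{"x":0.001,"y":0,"z":0,"ax":0,"ay":0,"az":0,"hand":0.1},{"x":0,"y":0,"z":0,"ax":0,"ay":0,"az":0,"hand":0.1}]'|grep -E 'pos|force'
```

```text
tool_pos: [0.4271, -0.266, 0.1208]
ft_force: [-0.2, 1.6, -1.9]
grip_force: 22.0
tool_pos: [0.4281, -0.2659, 0.1209]
ft_force: [-0.0, 0.1, -1.2]
grip_force: 22.0
tool_pos: [0.4291, -0.2658, 0.121]
ft_force: [1.1, 0.4, -1.8]
grip_force: 22.0
```

```bash
python3 -m inch '[{"x":0.001,"y":0,"z":0,"ax":0,"ay":0,"az":0,"hand":0.1},{"x":0,"y":0,"z":0,"ax":0,"ay":0,"az":0,"hand":0.1}]'|grep -E 'pos|force'; python3 -m inch '[{"x":0.001,"y":0,"z":0,"ax":0,"ay":0,"az":0,"hand":0.1},{"x":0,"y":0,"z":0,"ax":0,"ay":0,"az":0,"hand":0.1}]'|grep -E 'pos|force'
```

```text
tool_pos: [0.4297, -0.2657, 0.1208]
ft_force: [-2.3, -0.5, -1.0]
grip_force: 22.0
tool_pos: [0.43, -0.2656, 0.1207]
ft_force: [-7.5, -0.7, 2.3]
grip_force: 22.0
```

```bash
python3 -m inch '[{"x":-0.001,"y":-0.001,"z":0,"ax":0,"ay":0,"az":0,"hand":0.1},{"x":0,"y":-0.001,"z":0,"ax":0,"ay":0,"az":0,"hand":0.1},{"x":0,"y":0,"z":0,"ax":0,"ay":0,"az":0,"hand":0.1}]'|grep -E 'pos|force'; python3 -m inch '[{"x":0,"y":-0.001,"z":0,"ax":0,"ay":0,"az":0,"hand":0.1},{"x":0,"y":0,"z":0,"ax":0,"ay":0,"az":0,"hand":0.1}]'|grep -E 'pos|force'; python3 -m inch '[{"x":0,"y":-0.001,"z":0,"ax":0,"ay":0,"az":0,"hand":0.1},{"x":0,"y":0,"z":0,"ax":0,"ay":0,"az":0,"hand":0.1}]'|grep -E 'pos|force'
```

```text
tool_pos: [0.4295, -0.2637, 0.1209]
ft_force: [-2.8, -1.8, -0.7]
grip_force: 22.0
tool_pos: [0.4294, -0.2627, 0.1209]
ft_force: [-3.6, -2.8, -1.5]
grip_force: 22.0
tool_pos: [0.4293, -0.2617, 0.121]
ft_force: [-4.1, -3.0, -2.2]
grip_force: 22.0
```

```bash
python3 -m inch '[{"x":0,"y":-0.001,"z":0,"ax":0,"ay":0,"az":0,"hand":0.1},{"x":0,"y":0,"z":0,"ax":0,"ay":0,"az":0,"hand":0.1}]'|grep -E 'pos|force'; python3 -m inch '[{"x":0,"y":-0.0007,"z":0,"ax":0,"ay":0,"az":0,"hand":0.1},{"x":0,"y":0,"z":0,"ax":0,"ay":0,"az":0,"hand":0.1}]'|grep -E 'pos|force'
```

```text
tool_pos: [0.4293, -0.2608, 0.121]
ft_force: [-5.0, -3.5, -1.9]
grip_force: 22.0
tool_pos: [0.4293, -0.2607, 0.1212]
ft_force: [-4.5, -5.7, -1.3]
grip_force: 22.0
```

```bash
python3 -m inch '[{"x":0,"y":0,"z":0.0006,"ax":0,"ay":0,"az":0,"hand":0.1},{"x":0,"y":0,"z":0,"ax":0,"ay":0,"az":0,"hand":0.1}]'|grep -E 'pos|force'; python3 -m inch '[{"x":0,"y":0,"z":0.0006,"ax":0,"ay":0,"az":0,"hand":0.1},{"x":0,"y":0,"z":0,"ax":0,"ay":0,"az":0,"hand":0.1}]' 8|grep -E 'pos|force'; python3 -m inch '[{"x":0,"y":0,"z":0,"ax":0,"ay":0,"az":0,"hand":0.32},{"x":0,"y":0,"z":0,"ax":0,"ay":0,"az":0,"hand":0.36},{"x":0,"y":0,"z":0,"ax":0,"ay":0,"az":0,"hand":0.42},{"x":0,"y":0,"z":0,"ax":0,"ay":0,"az":0,"hand":0.5},{"x":0,"y":0,"z":0,"ax":0,"ay":0,"az":0,"hand":0.5},{"x":0,"y":0,"z":0,"ax":0,"ay":0,"az":0,"hand":0.5}]'
```

```text
tool_pos: [0.4293, -0.2607, 0.1208]
ft_force: [-5.3, -4.6, 0.8]
grip_force: 22.0
tool_pos: [0.4294, -0.2606, 0.1206]
ft_force: [-7.5, -3.1, 5.4]
grip_force: 8.0
clock: 21.3
tool_pos: [0.4295, -0.2599, 0.1198]
ee_rot: [[0.993, 0.118, 0.0], [0.118, -0.993, 0.0], [0.0, -0.0, -1.0]]
ft_force: [-0.6, -0.3, -0.7]
finger_gap: 0.747
grip_force: 0.0
```

```bash
python3 -m inch '[{"x":0,"y":0,"z":-0.006,"ax":0,"ay":0,"az":0,"hand":0.5},{"x":0,"y":0,"z":-0.015,"ax":0,"ay":0,"az":0,"hand":0.5},{"x":0,"y":0,"z":-0.03,"ax":0,"ay":0,"az":0,"hand":0.5},{"x":0,"y":0,"z":-0.035,"ax":0,"ay":0,"az":0,"hand":0.5},{"x":0,"y":0,"z":-0.035,"ax":0,"ay":0,"az":0,"hand":0.5},{"x":0,"y":0,"z":-0.035,"ax":0,"ay":0,"az":0,"hand":0.5},{"x":-0.03,"y":0,"z":-0.025,"ax":0,"ay":0,"az":0,"hand":0.5},{"x":-0.03,"y":0,"z":0,"ax":0,"ay":0,"az":0,"hand":0.5},{"x":-0.03,"y":0,"z":0,"ax":0,"ay":0,"az":0,"hand":0.5},{"x":-0.03,"y":0,"z":0,"ax":0,"ay":0,"az":0,"hand":0.5},{"x":0,"y":0,"z":0,"ax":0,"ay":0,"az":0,"hand":0.5},{"x":0,"y":0,"z":0,"ax":0,"ay":0,"az":0,"hand":0.5}]'
python3 - <<'E'
from h import *
c=snap("wrist","w9")
f=c["frame"].min(2)
for th in(190,215,240):
    m=np.zeros_like(f);m[20:130,225:345]=(f[20:130,225:345]>th)*255
    m=cv2.morphologyEx(m,cv2.MORPH_OPEN,np.ones((5,5),np.uint8))
    k=max(cv2.findContours(m,0,cv2.CHAIN_APPROX_NONE)[0],key=cv2.contourArea)
    p=np.array([onz(c,u,v,.049,True)[:2] for u,v in k[:,0]],np.float32)
    r=cv2.minAreaRect(p);print(th,cv2.boundingRect(k),r)
E
```

```text
clock: 22.3
tool_pos: [0.3094, -0.2745, 0.3016]
ee_rot: [[0.993, 0.115, 0.001], [0.115, -0.993, -0.001], [0.001, 0.001, -1.0]]
ft_force: [0.1, -0.6, -0.3]
finger_gap: 0.755
grip_force: 0.0
190 (254, 34, 60, 85) ((0.4297179579734802, -0.2613893449306488), (0.08895166218280792, 0.05981982499361038), 6.419543743133545)
215 (255, 34, 59, 85) ((0.42978203296661377, -0.2618635892868042), (0.08894459903240204, 0.05916144326329231), 6.722268581390381)
240 (255, 35, 58, 84) ((0.4293278157711029, -0.26141828298568726), (0.08814357221126556, 0.05824361369013786), 6.6748127937316895)
```

```bash
python3 -c "
from station import *
print(close_job())"
```

```text
the job is handed in; nothing more can be done
None
```

The job is handed in at about 22 s of the 72 s; the hand-in call gave no verdict. By my last wrist image the tile lies flat on the meter's rest, within about 1 mm and 1° of the seat; the tray was set back flat and slid about 50 mm so the gripper cleared the autosampler.

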